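# Make the bench saw safe

## Task

Shut the bench saw down, by pushing with the fingertips: press the red stop button all the way in and let it come back out, then swing the yellow cover of the switch box fully shut over the buttons, and last push the orange blade guard along the saw until it is fully home over the blade. Never press the green button, do not pinch or grip the cover, and leave the wood offcut, push stick, tape measure and spanner lying where they are.

Things in the scene. Friction and masses are not known exactly. Their poses are not given: they have to be found in the camera images.
- switchbox: black switch box fixed to the worktop, 84 (x) x 116 (y) x 66 mm high, with an open-topped recess 30 mm deep (72 x 104 mm inside, walls 6 mm) that holds a red and a green button side by side along its y axis; which is on which side varies. Origin: centre of its underside; x points from the hinge side across the buttons, z up. It may stand to the left or right of the saw.
- stop_top (a point): centre of the top of the red stop button: round, 28 mm across, in a grey collar 44 mm across and 12 mm high; its top stands 22 mm above the recess floor, 8 mm below the rim of the box
- stop (a joint): press of the red stop button, 0 out to 0.006 m fully in; springs back by itself; about 1.5 N starts it moving and 5 N holds it fully in
- start_top (a point): centre of the top of the green start button, same size as the red one, 50 mm from it along the box's y axis; not to be pressed
- start (a joint): press of the green start button, 0 out to 0.006 m fully in, same spring; not to be pressed
- cover (a joint): angle of the yellow cover, rad: 0 is shut, flat on the box's rim; it grows as the cover opens, swinging up about the hinge and, above 1.57, leaning back beyond upright away from the buttons; stop at 2.3. It stays at any angle where it is left, and takes about 1.5 N at its free edge to move
- cover_hinge (a point): middle of the cover's hinge line, on the top of the box's -x wall, 42 mm from the box's centre and 66 mm above the worktop; the hinge line runs along the box's y axis; the axes are those of the box
- cover_edge (a point): middle of the cover's free edge, on its outer face, 86 mm from the hinge line. The cover is a flat yellow plate 116 mm wide, 86 mm long and 5.5 mm thick, with a red square on the yellow outer face and, inside, a grey lining (2 mm of the thickness) 14 mm short of the free edge and 10 mm in from the side edges
- saw: blue bench saw with a grey and black top plate, fixed to the worktop, 300 (x) x 240 (y) mm, top plate at 85 mm. Origin: centre of its underside; x runs along the blade, z up; a black handwheel sticks out 40 mm beyond the -x end, 8 to 64 mm above the worktop
- blade (a point): top of the saw blade (a disc standing upright along the saw's x axis), 70 mm from the saw's centre towards its +x end and 30 mm above the top plate; 92 mm of its length shows above the plate
- guard (a joint): how far the orange guard stands back from its stop, m: 0 is fully home, with the blade covered; it grows as the guard moves to the saw's -x end, up to 0.135. It slides straight along the saw's x axis, stays where it is left, and takes about 3 N to push
- guard_push (a point): middle of the guard's flat upright -x end face, 30 mm above the saw's top plate: push here towards the saw's +x. The guard is a box-shaped hood 120 mm long (x), 90 mm wide (y) and 50 mm high, riding 1 mm above the top plate; fully home its end face is 10 mm beyond the saw's centre
- offcut: wood offcut, 110 x 36 x 18 mm, lying on the saw's top plate beside the guard's path on the +y side; origin under its centre; leave alone
- push_stick: flat red push stick, 195 x 30 x 10 mm, lying on the saw's top plate beside the guard's path on the -y side; origin under its body; leave alone
- tape_measure: yellow tape measure, 64 x 64 x 36 mm, on the worktop beside the switch box; origin under its centre; leave alone
- spanner: steel spanner, 150 mm long, flat on the worktop on the other side of the switch box; leave alone
There are look-alikes about, which are no part of the job. Of the things that look like the switchbox, the largest one is meant.

How it is judged:
By the outcome, as a careful person would: the job done as asked, in the order asked, and still so for the second after the job is handed in, with the robot touching nothing.
It also fails if it takes over 58 s, if anything falls off the work surface, if the arm or the gripper's body presses on something with over 40 N, if the wrist force passes 120 N, or if a joint passes its speed limit or range.

## Robot

A 6-joint arm with a two-finger parallel gripper is mounted at the origin on the work surface. World frame = base frame: x ahead of the robot, y to its left, z up, the work surface at z = 0. Lengths are in m, angles in degrees, forces in N, time in s.
With the tool pointing down it reaches from about 0.325 to 0.775 m from the base axis. Payload 5.5 kg.
Tool frame: the origin (TCP) lies at the centre of the arm's flange, where the gripper is bolted on; the fingertips stand 182 mm ahead of it and the grasp point (between the pads) lies 163 mm ahead of it; z points along the fingers, y is the line along which they close (so a half turn about z gives the same grasp; the last joint's range is limited). The gripper opens to 88 mm and grips with 3 to 60 N. Pads are 20 mm wide; open, the fingers measure 115 mm over their backs; the gripper's body (75 mm by 178 mm) begins 61 mm behind the grasp point.
Start: joints at [72.153, 5.22, 70.514, -0, 104.267, -3.249], TCP at [0.151, 0.581, 0.405] pointing down, gripper open.
Joint ranges: [-164.24, 164.24], [-49.07, 125.15], [9.68, 141.18], [-86.29, 266.29], [3.28, 154.24], [-151.56, 151.56]. Speed limits (degrees/s): [147.25, 147.25, 172.46, 180, 180, 180].

## Interface

Orientations are given as [roll, pitch, yaw] about the fixed x, y, z axes, in that order (R = Rz(yaw) Ry(pitch) Rx(roll)).
In Python, from station import r gives the robot as it stands. The module is installed in compiled form; this text tells all that it offers. Calls block until the motion is done:
- r.reach(position, orientation): joint-space move of the TCP to a pose.
- r.servo_line(position, rotation=None, speed=0.15): straight line of the TCP; rotation=None keeps the orientation; speed is the mean speed in m/s.
- r.move_joints(angles): joint-space move.
- r.let_go() and r.grab(squeeze=None): open the fingers fully, or close them until they stop; squeeze is the grip in N (None keeps the last).
- r.wait(seconds).
- r.inverse_kinematics(position, orientation): joint angles nearest the present ones, or None.
- r.sense(): the state.
- r.snapshot(name): name is "scene" or "top" or "wrist"; returns a dict with "frame" (384x512x3 uint8, red, green, blue), "fx", "fy", "cx", "cy" (pixels), "dist_coeffs" ([k1, k2, p1, p2, k3] as OpenCV has them; the pictures are not rectified), "R" (3x3) and "t" (3): a world point X has camera coordinates R X + t. Camera axes: x right, y down, z forward; pixel columns grow to the right and rows downward; lengths in m; the calibration is good to about 2 mm. A picture is of the moment at which its call begins. There is no depth.
A pose or a line that the arm cannot do raises r.IKError and nothing moves.
- r.hand_in(): hands the job in; it is judged then, once.
The state is a dict: "clock": time; "joints": joint angles; "joint_vel": joint speeds; "joint_torque": joint torques, N m; "tcp_pos": TCP position; "orientation": TCP orientation; "contact_force": force on the tool from outside, world axes, zero at the start; "torque": the same for the moment, N m; "opening": finger opening in m; "gripper_force": force on a finger pad.
Only numpy, scipy, OpenCV 4.12 (cv2) and the standard library are available. Lean on these libraries where they do the work, as an engineer would, in place of code of your own. Each camera call takes 0.05 s, during which the arm holds its last target. There are 200 camera calls.

## Working session

There is one attempt and no reset: what is moved stays moved. The work goes in short steps, each a Python script; the robot and the scene stay as the last script left them, time stands still between calls to the robot, and variables do not carry over. Pictures are saved under pics/ and viewed, at most 10 in all, crops included, and the job is handed in when it is done.

```bash
mkdir -p pics; python3 - <<'E'
from station import r
import cv2,pickle
s=r.sense();print(s['clock'],s['opening'],s['orientation'])
d={}
for n in("scene","top","wrist"):
    p=r.snapshot(n);d[n]=p;cv2.imwrite(f'pics/{n}0.png',p['frame'][:,:,::-1]);print(n,p['fx'],p['cx'],p['dist_coeffs'],(-p['R'].T@p['t']).round(3),p['R'].round(3).tolist())
pickle.dump(d,open('d0.pkl','wb'))
E
```

```text
0.0 0.0877603727992234 [-1.79893295e+02 -3.97901574e-03  1.65400338e+02]
scene 493.8523799667186 252.61462960978753 [-0.1696892  0.         0.         0.         0.       ] [ 1.048 -0.713  0.755] [[0.829, 0.56, -0.001], [0.336, -0.498, -0.799], [-0.448, 0.662, -0.601]]
top 364.666156145062 252.19444065552693 [-0.0670541  0.         0.         0.         0.       ] [0.421 0.002 0.968] [[0.008, -1.0, -0.027], [-0.989, -0.004, -0.148], [0.148, 0.028, -0.989]]
wrist 296.0640410812565 248.94621964792918 [-0.02993874  0.          0.          0.          0.        ] [0.074 0.599 0.385] [[0.253, 0.968, -0.003], [0.927, -0.241, 0.289], [0.279, -0.076, -0.957]]
```

View pics/top0.png

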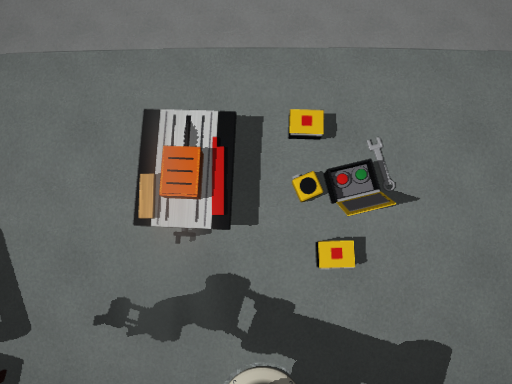

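View pics/scene0.png

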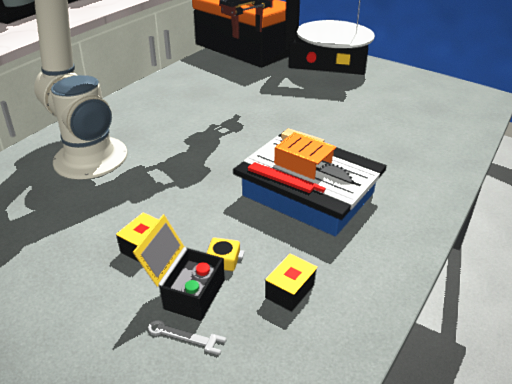

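The open black box with the two buttons is at top (353,182). Its look-alikes are the closed yellow-topped boxes at (306,122) and (336,253), and the tape measure at (308,186) is also yellow. The open box is the largest and the only one with buttons, so I'm choosing it and checking with a close crop.

```bash
cat > h.py <<'E'
import numpy as np,cv2
def ray(p,uv):
    K=np.array([[p['fx'],0,p['cx']],[0,p['fy'],p['cy']],[0,0,1]])
    q=cv2.undistortPoints(np.array([[uv]],float),K,np.array(p['dist_coeffs'],float))[0,0]
    return -p['R'].T@p['t'],p['R'].T@np.array([q[0],q[1],1])
def onz(p,uv,z):
    c,d=ray(p,uv);return c+d*(z-c[2])/d[2]
def proj(p,X):
    K=np.array([[p['fx'],0,p['cx']],[0,p['fy'],p['cy']],[0,0,1]])
    return cv2.projectPoints(np.array(X,float).reshape(-1,1,3),cv2.Rodrigues(p['R'])[0],np.array(p['t'],float),K,np.array(p['dist_coeffs'],float))[0][:,0]
def tri(p1,u1,p2,u2):
    A=[];b=[]
    for p,u in((p1,u1),(p2,u2)):
        c,d=ray(p,u);d=d/np.linalg.norm(d);M=np.eye(3)-np.outer(d,d);A.append(M);b.append(M@c)
    X=np.linalg.lstsq(np.vstack(A),np.hstack(b),rcond=None)[0]
    return X,max(np.linalg.norm(M@X-q) for M,q in zip(A,b))
def blobs(p,lo,hi,roi=None,minA=20):
    h=cv2.cvtColor(p['frame'],cv2.COLOR_RGB2HSV);m=cv2.inRange(h,np.array(lo),np.array(hi))
    if roi:
        k=np.zeros_like(m);x0,y0,x1,y1=roi;k[y0:y1,x0:x1]=1;m=m*k
    n,l,s,c=cv2.connectedComponentsWithStats(m)
    return [(s[i].tolist(),c[i].round(2).tolist(),(l==i).astype(np.uint8)) for i in range(1,n) if s[i][4]>=minA]
E
python3 - <<'E'
import pickle;from h import *
d=pickle.load(open('d0.pkl','rb'));t=d['top'];s=d['scene']
def both(lab,lo,hi,rt,rs):
    for n,p,ro in(('top',t,rt),('scene',s,rs)):
        for b in blobs(p,lo,hi,ro): print(lab,n,b[0],b[1])
both('red',(0,150,90),(6,255,255),(325,150,410,220),(130,210,230,310))
both('red2',(174,150,90),(180,255,255),(325,150,410,220),(130,210,230,310))
both('green',(45,120,60),(85,255,255),(325,150,410,220),(130,210,230,310))
both('orange',(5,150,80),(16,255,255),(150,130,215,210),(260,120,345,190))
both('yel',(20,130,60),(35,255,255),(325,150,410,220),(130,210,200,290))
a=cv2.resize(t['frame'][95:245,120:260],None,fx=4,fy=4,interpolation=2);b=cv2.resize(t['frame'][145:225,320:410],None,fx=4.4,fy=4.4,interpolation=2)
c=cv2.resize(s['frame'][205:325,125:235],None,fx=2,fy=2,interpolation=2)
o=np.zeros((600,800,3),np.uint8)
o[:a.shape[0],:400]=a[:, :400];o[:b.shape[0],404:800]=b[:,:396];o[355:595,404:624]=c[:240]
cv2.imwrite('pics/crop1.png',o[:,:,::-1])
E
```

```text
red top [336, 174, 12, 10, 94] [341.72, 178.47]
red scene [134, 224, 13, 9, 66] [140.42, 228.12]
red scene [196, 262, 14, 14, 157] [202.47, 268.46]
green top [355, 169, 12, 11, 94] [360.77, 173.9]
green scene [185, 280, 14, 14, 151] [191.38, 286.51]
orange top [159, 146, 42, 53, 1806] [180.0, 171.14]
orange scene [287, 137, 15, 12, 35] [293.94, 142.6]
orange scene [298, 141, 15, 12, 35] [304.54, 146.46]
orange scene [309, 145, 15, 12, 38] [315.76, 150.08]
orange scene [274, 147, 62, 32, 803] [298.85, 162.06]
yel top [336, 191, 60, 25, 339] [366.21, 205.14]
yel scene [130, 213, 54, 73, 1198] [149.97, 241.14]
```

View pics/crop1.png

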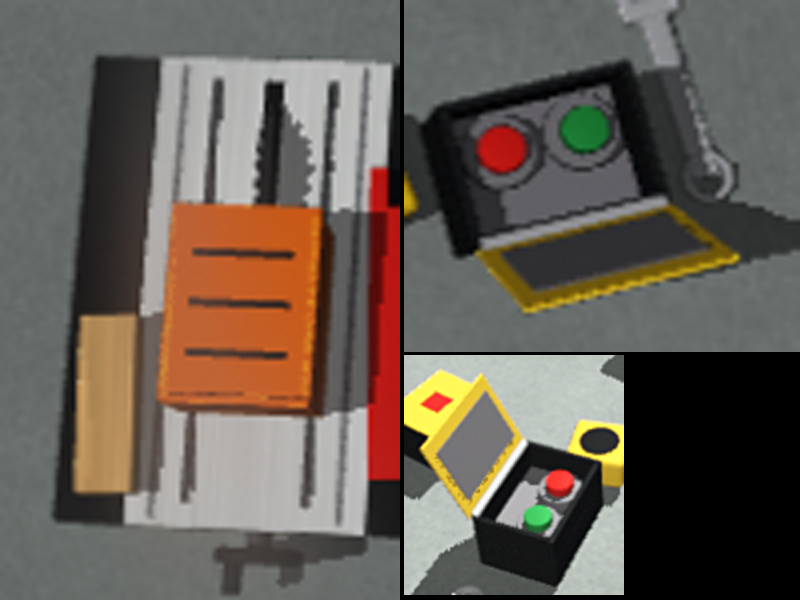

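The crop shows the open box with red at top (342,178) and green at (361,174), and the cover leaning towards the robot. The guard covers about (160–200, 146–196), and the blade is ahead of it at about (188,130). Next I'll compute the poses.

```bash
python3 - <<'E'
import pickle;from h import *
np.set_printoptions(precision=4,suppress=True)
d=pickle.load(open('d0.pkl','rb'));t=d['top'];s=d['scene']
R,e1=tri(t,(341.72,178.47),s,(202.47,268.46));G,e2=tri(t,(360.77,173.9),s,(191.38,286.51))
print(R,e1,G,e2,np.linalg.norm(R-G))
Rp=onz(t,(341.72,178.47),.058);Gp=onz(t,(360.77,173.9),.058);print('plane',Rp,Gp,onz(s,(202.47,268.46),.058),onz(s,(191.38,286.51),.058),np.linalg.norm(Rp-Gp))
y=(Rp-Gp)[:2];print('yaw y-axis',np.degrees(np.arctan2(-y[0],y[1])))
for a,b in(((348.2,215.5),(164,215.5)),((395.9,204.1),(134,249))): print('cover corner',tri(t,a,s,b))
m=blobs(t,(5,150,80),(16,255,255),(150,130,215,210))[0][2]
c=max(cv2.findContours(m,0,1)[0],key=cv2.contourArea)
q=cv2.boxPoints(cv2.minAreaRect(c));print(q)
for u in((163,145.75),(200.5,147),(159.5,195),(197,196)): print('guard',onz(t,u,.136))
for u in((144.25,109.25),(133.75,225.5)): print('saw +y corners',onz(t,u,.085))
# box rim outer corners from crop
for u in((324.8,170.5),(371.3,160),(336.8,201.5)): print('rim',onz(t,u,.066))
E
```

```text
[ 0.5798 -0.1992  0.0519] 1.836216382341021e-05 [ 0.5919 -0.2484  0.0512] 4.9863271762707695e-05 0.05073190877358641
plane [ 0.5787 -0.1978  0.058 ] [ 0.5906 -0.2465  0.058 ] [ 0.5839 -0.2037  0.058 ] [ 0.5962 -0.253   0.058 ] 0.050154191241997374
yaw y-axis 13.787958443603046
cover corner (array([ 0.481 , -0.1917,  0.1369]), np.float64(0.0018399314042708726))
cover corner (array([ 0.5065, -0.2997,  0.1438]), np.float64(0.0015944720815880321))
[[158.5931 194.8828]
 [162.8483 143.8207]
 [202.2414 147.1034]
 [197.9862 198.1655]]
guard [0.6425 0.2387 0.136 ]
guard [0.6393 0.1488 0.136 ]
guard [0.5247 0.2416 0.136 ]
guard [0.5228 0.1535 0.136 ]
saw +y corners [0.7532 0.3072 0.085 ]
saw +y corners [0.4553 0.3171 0.085 ]
rim [ 0.5974 -0.1541  0.066 ]
rim [ 0.625  -0.2724  0.066 ]
rim [ 0.5193 -0.1823  0.066 ]
```

Measurements check out: button spacing 50 mm, cover length about 83–86 mm, guard 118×89 mm. The box yaw is about 13.8° and the cover stands at about 117°. Next I'll move above the box and refine with the wrist camera.

```bash
python3 - <<'E'
from station import r
from h import *
import pickle
r.grab(5)
r.reach([0.55,-0.21,0.38],[180,0,13.8])
s=r.sense();print(s['clock'],s['tcp_pos'],s['joints'],s['contact_force'],s['opening'])
p=r.snapshot('wrist');pickle.dump(p,open('w1.pkl','wb'));cv2.imwrite('pics/w1.png',p['frame'][:,:,::-1])
for n,lo,hi in(('red',(0,150,90),(6,255,255)),('green',(45,120,60),(85,255,255))):
    for b in blobs(p,lo,hi,None,60):print(n,b[0],b[1],onz(p,b[1],.058))
E
```

```text
4.5917 [ 0.55025588 -0.20928923  0.38004145] [-2.41378704e+01  3.25731600e+00  7.50611505e+01  9.91066291e-03
  1.01679470e+02  5.19845598e+01] [ 0.37541973 -0.16561303  0.27724612] 0.00043368020384556
red [234, 140, 27, 25, 539] [246.74, 152.01] [ 0.58142353 -0.20089584  0.058     ]
green [282, 140, 27, 25, 522] [295.2, 152.08] [ 0.59328562 -0.24921866  0.058     ]
```

View pics/w1.png

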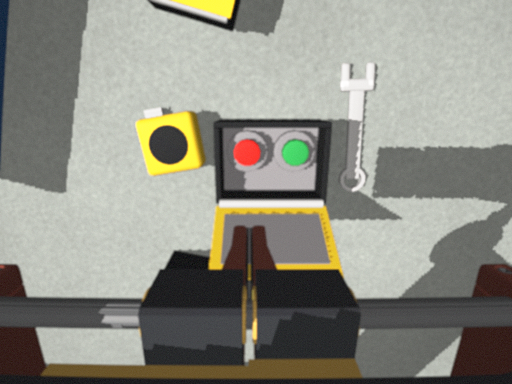

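The wrist view shows the box aligned with the tool, red at (247,152), green at (295,152) and the cover's hinge near row 203. All views agree on red at (0.581, -0.2005). I'll press it now.

```bash
python3 - <<'E'
from station import r
from h import *
import pickle
p=pickle.load(open('w1.pkl','rb'))
print('hinge',onz(p,(272.5,203),.066),'far rim',onz(p,(273,120.5),.066))
X,Y=.581,-.2005
r.servo_line([X,Y,.38],speed=.15)
r.servo_line([X,Y,.182+.066],speed=.12)
z=.182+.063
f0=r.sense()['contact_force'][2]
while z>.182+.044:
    r.servo_line([X,Y,z],speed=.03);s=r.sense();f=s['contact_force'][2]-f0
    print(round(z-.182,4),round(s['tcp_pos'][2]-.182,4),f.round(2))
    if f>9:break
    z-=.002
cv2.imwrite('pics/press.png',r.snapshot('scene')['frame'][200:330,110:260,::-1])
r.servo_line([X,Y,.27],speed=.1);r.wait(.2)
print(r.sense()['clock'])
E
```

```text
hinge [ 0.53694208 -0.23967608  0.066     ] far rim [ 0.61853421 -0.21810416  0.066     ]
0.063 0.0632 -0.62
0.061 0.0608 -1.03
0.059 0.0587 -0.11
0.057 0.0574 1.0
0.055 0.0553 3.11
0.053 0.0533 3.89
0.051 0.0523 9.11
8.775
```

The button went to its hard stop (force rose to 9 N, 5 mm or more below contact) and was then released. Next is the cover, pushed along an arc from behind.

```bash
python3 - <<'E'
from station import r
from h import *
H=np.array([.5355,-.2385,.066]);a=np.radians(13.7);u=np.array([np.cos(a),np.sin(a),0]);k=np.array([0,0,1.])
def go(x,z,sp): r.servo_line(H+u*x+k*(z+.182),speed=sp)
p=r.sense()['tcp_pos'];r.servo_line([p[0],p[1],.182+.19],speed=.15)
go(-.085,.124,.2)     # tip z = .066+.124
go(-.085,.05,.15)
f0=r.sense()['contact_force'].copy();print('behind',r.sense()['clock'])
for th in list(range(125,0,-6))+[0]:
    t=np.radians(th);c,s=np.cos(t),np.sin(t);rc=.066
    x=rc*c-.0055*s-.010;z=rc*s+.0055*c
    go(x,z,.06);f=r.sense()['contact_force']-f0
    print(th,f.round(1))
    if np.linalg.norm(f)>25:print('stop');break
z=.0055
for i in range(4):
    if (r.sense()['contact_force']-f0)[2]>8:break
    z-=.001;go(.056,z,.02);print(z,(r.sense()['contact_force']-f0).round(1))
r.wait(.2)
go(.056,.12,.15)
print(r.sense()['clock'])
q=r.snapshot('scene');cv2.imwrite('pics/c2.png',cv2.resize(q['frame'][180:340,90:290],None,fx=3,fy=3)[:,:,::-1])
E
```

```text
behind 11.1
125 [ 0.3 -0.4 -0.3]
119 [-0.3  0.8 -0.2]
113 [ 0.  -0.8 -0.4]
107 [ 0.2  0.3 -1.7]
101 [0.2 0.3 0. ]
95 [-0.7  0.6 -0.4]
89 [-0.3 -0.3 -0.5]
83 [ 0.2 -0.2 -0.1]
77 [-0.8  1.   0.4]
71 [-1.   0.1 -0.5]
65 [-0.8  0.1 -0.4]
59 [-0.  -0.3 -0.3]
53 [ 0.2 -0.2  0.2]
47 [-0.2 -0.7 -0.5]
41 [-0.7 -0.3 -0.5]
35 [-1.2 -0.4 -0.8]
29 [-0.9  1.2 -0.9]
23 [0.  1.  0.9]
17 [-0.3  0.1 -0.4]
11 [-0.4 -0.2  0.3]
5 [-0.2  0.  -0.5]
0 [-0.   0.2  2.9]
0.0045 [-0.5  0.8  6.4]
0.0034999999999999996 [-3.6  1.4  9.1]
19.0
```

View pics/c2.png

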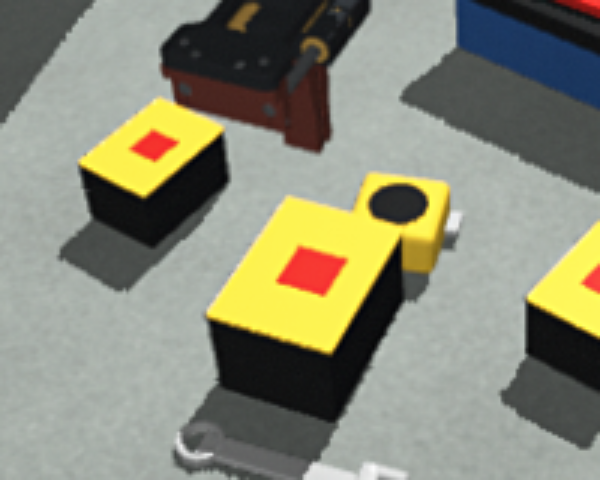

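The cover is flat on the box, its top at (310,270) in the crop, and it met the finger at the right height (71.5 mm). Tape measure and spanner are undisturbed. Next is the guard.

```bash
python3 - <<'E'
from station import r
from h import *
p=r.sense()['tcp_pos'];r.servo_line([p[0],p[1],.40],speed=.2)
a=np.radians(-1.9);u=np.array([np.cos(a),np.sin(a),0])
S=np.array([.479,.199,.182+.108])
r.reach(S+[0,0,.11],[180,0,178.1])
r.servo_line(S,speed=.15)
f0=r.sense()['contact_force'].copy();print(r.sense()['clock'],r.sense()['joints'].round(1))
x=.02
hi=0
while x<.14:
    r.servo_line(S+u*x,speed=.06 if x<.105 else .03);s=r.sense();f=(s['contact_force']-f0)
    print(round(x,3),s['tcp_pos'][0].round(4),f.round(1))
    if -f@u>9:
        hi+=1
        if hi>1 or -f@u>15:break
    x+=.004 if x<.105 else .002
r.wait(.2);print(r.sense()['clock'],(r.sense()['contact_force']-f0).round(1))
E
```

```text
22.0833 [ 18.8  -7.   94.1  -0.   92.8 -69.3]
0.02 0.4993 [ 0.8  1.6 -1.3]
0.024 0.503 [ 0.3  0.9 -1.3]
0.028 0.5071 [-0.1  0.4 -1.4]
0.032 0.5111 [ 0.7  1.  -1.2]
0.036 0.5152 [ 0.3  1.6 -1.6]
0.04 0.5192 [-0.   1.2 -1.2]
0.044 0.5232 [ 0.8  0.2 -1. ]
0.048 0.5273 [ 0.4  1.  -1.4]
0.052 0.5313 [ 0.6  1.8 -0.8]
0.056 0.5353 [ 1.  -0.  -1.2]
0.06 0.5392 [-0.   1.  -1.4]
0.064 0.5433 [ 1.2  0.1 -1.2]
0.068 0.5473 [ 0.   0.6 -1.3]
0.072 0.5513 [ 0.3  1.2 -1. ]
0.076 0.5553 [ 1.8  1.2 -1.4]
0.08 0.5593 [-0.1  1.1 -1.8]
0.084 0.5633 [ 1.1  0.8 -1.2]
0.088 0.5673 [ 0.1  1.  -0.4]
0.092 0.5712 [ 0.1  0.8 -1.7]
0.096 0.5753 [ 0.7  1.7 -1.1]
0.1 0.5792 [ 0.4  1.6 -1. ]
0.104 0.5832 [ 0.7  0.7 -0.7]
0.108 0.5872 [ 0.5  2.  -1.2]
0.11 0.589 [-1.2  0.8 -1.3]
0.112 0.591 [-0.4 -0.5 -1.1]
0.114 0.5931 [-1.   1.5 -0.3]
0.116 0.5951 [-1.5  1.2 -0.8]
0.118 0.5971 [-1.2  0.8 -1.1]
0.12 0.5991 [0.6 1.6 0.3]
0.122 0.6011 [-0.9  0.9 -0.2]
0.124 0.6027 [-5.   0.3  1.2]
0.126 0.6035 [-13.4  -0.9   5.1]
0.128 0.6044 [-21.2  -1.2   7.2]
30.8 [-21.6  -1.3   8.1]
```

The guard hit a hard stop with its end face at x≈0.613 (0.610 expected). I'll retreat and check.

```bash
python3 - <<'E'
from station import r
from h import *
r.servo_line([.55,.197,.29],speed=.1);r.servo_line([.50,.197,.42],speed=.2);r.reach([.35,.3,.45],[180,0,178.1]);r.wait(.3)
print(r.sense()['clock'],r.sense()['contact_force'])
t=r.snapshot('top')['frame'];s=r.snapshot('scene')['frame']
o=np.hstack([cv2.resize(t[90:250,110:420],(390,201)),cv2.resize(s[110:350,110:400],(390,323))[:201*1]]) if 0 else None
o=np.zeros((600,700,3),np.uint8);o[:300,:640]=cv2.resize(t[90:240,120:440],(640,300));o[305:600,:354]=cv2.resize(s[105:351,105:400],(354,295))
cv2.imwrite('pics/end.png',o[:,:,::-1])
E
```

```text
33.4333 [ 0.05811505 -0.35066094  0.09402758]
```

View pics/end.png

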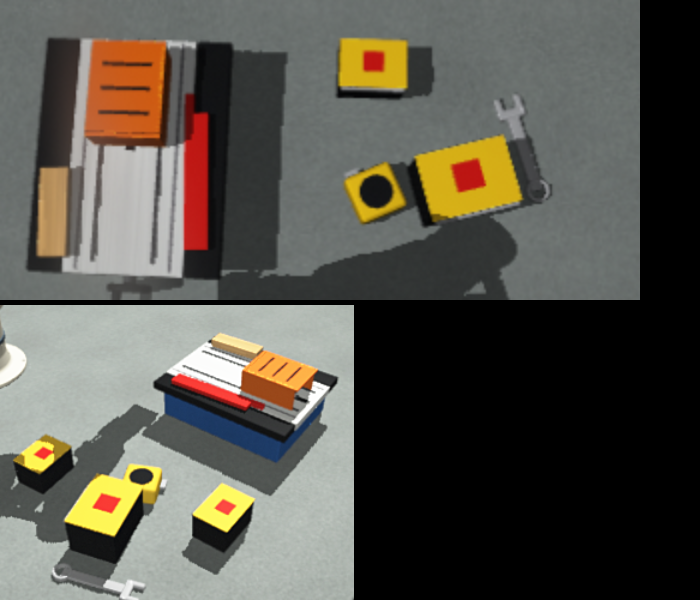

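The guard is home over the blade at (128,90), the cover is shut at (468,178), and the loose items are where they were.

```bash
python3 -c "
from station import r
print(r.hand_in())"
```

```text
the job is handed in; nothing more can be done
None
```

The saw is shut down and the job is handed in at about 33 s on the robot clock: stop button pressed fully in and released, then the cover shut, then the guard pushed home; green button and loose items were not touched.

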